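# Roll a conveyor roller onto the inspection line and start the reading

### The job

Use a fingertip to roll the plain roller that lies on the white inspection plate (pushing its top sideways works well) until it rests on the black line, both of its ends over the line; roll it, do not pick it up. Then, with the roller lying still on the line, press the station's round push button right down and let it go. Leave the flanged roller and everything else where they are, and do not press the button before the roller is on the line.

Things in the scene. Friction and masses are not known exactly. Their poses are not given: they have to be found in the camera images.
- roller: Plain roller: smooth steel cylinder, 28 mm diameter, 120 mm long, about 0.2 kg, a thin axle stub (8 mm diameter, 12 mm long) at each end, no collars. Lies on the plate left or right of the black line, parallel to it within about 4 degrees, 70 to 110 mm from it. Origin at its centre on its axis, 14 mm above the plate; x along its axis; y and z turn as it rolls.
- roller_end_a (a point): Centre of one end face of the plain roller, on its axis, 60 mm from its origin (-x end). A finger pressed lightly on the roller's top and moved sideways turns it without slip: the roller travels half as far as the finger, which so runs off the top after a short stroke and must be set down again. When let go the roller stops within a few mm.
- roller_end_b (a point): Centre of the other end face of the plain roller, on its axis, 60 mm from its origin (its +x end).
- plate: Inspection plate: fixed, level, white, 220 mm along its x, 300 mm along its y, 10 mm thick. Origin at the centre of its underside. A black line 18 mm wide, flat, is marked across it through its centre, along its whole x length. The roller is on the line when the line on which it touches the plate lies on the black.
- spool_roller: Flanged roller: steel, 120 mm long, 20 mm in diameter with a collar 36 mm in diameter and 14 mm wide at each end. Lies on the plate on the other side of the black line, 70 to 110 mm from it; must stay where it is. Origin at its centre on its axis, 18 mm above the plate; x along its axis.
- support_pin: A small steel pin standing on the plate near the middle of the plate's far edge, 18 mm wide foot, 38 mm high. Origin under its foot. Leave it where it is.
- station: The reading station: a fixed grey box 100 x 90 x 45 mm on the table to the left or right of the plate (an open black parts bin of the same size stands on the other side). Origin at the centre of its underside. The push button is in the middle of its top.
- start_top (a point): Centre of the top of the round black push button (32 mm diameter), 67 mm above the table when it is not pressed. It goes straight down.
- start (a joint): Travel of the push button: 0 when up, 0.006 m when right down; about 5 N holds it down, and a spring brings it back up.
- flux_bottle: White bottle standing on the table, 44 mm in diameter, 95 mm high. Origin under its centre. Leave it.
- screwdriver: Screwdriver lying on the table beyond the plate. Leave it.
- tape: Roll of tape lying flat, 84 mm in diameter, 22 mm high. Origin under its centre. Leave it.
- weight: Brass weight with a knob, 44 mm in diameter, 52 mm high, near the robot. Origin under its centre. Leave it.

How it is judged:
By the outcome, as a careful person would: the job done as asked, in the order asked, and still so for the second after the job is handed in, with the robot touching nothing.
It also fails if it takes over 61 s, if anything falls off the work surface, if the arm or the gripper's body presses on something with over 40 N, if the wrist force passes 120 N, or if a joint passes its speed limit or range.

### The arm

A 6-joint arm with a two-finger parallel gripper is mounted at the origin on the work surface. World frame = base frame: x ahead of the robot, y to its left, z up, the work surface at z = 0. Lengths are in mm, angles in rad, forces in N, time in s.
With the tool pointing down it reaches from about 300 to 775 mm from the base axis. Payload 14.6 kg.
Tool frame: the origin (TCP) lies between the finger pads; the fingertips stand 22 mm ahead of it and the grasp point (between the pads) lies 3 mm ahead of it (manip.tcp_to_tips is the distance from the TCP to the fingertips, in mm); y points along the fingers, z is the direction in which the jaws open and shut, and the axes are right-handed (so a half turn about y gives the same grasp; the last joint's range is limited). The gripper opens to 94 mm and grips with 3 to 60 N. Pads are 16 mm wide; open, the fingers measure 119 mm over their backs; the gripper's body (75 mm by 177 mm) begins 78 mm behind the grasp point.
Start: joints at [-1.396, 0.3, 1.521, -0, 1.321, -0.067], TCP at [131.691, -533.991, 227.446] pointing down, gripper open.
Joint ranges: [-3.03, 3.03], [-0.79, 2.21], [0.23, 2.52], [-1.04, 4.18], [0, 3.07], [-2.55, 2.55]. Speed limits (rad/s): [2.22, 2.22, 2.57, 3.14, 3.14, 3.14].

### API

Orientations are given as [roll, pitch, yaw] about the fixed x, y, z axes, in that order (R = Rz(yaw) Ry(pitch) Rx(roll)).
In Python, from cell import manip gives the robot as it stands.
- The arm moves only by the shell command python3 -m jog 'ROWS' [OPENING] [FORCE]. ROWS is JSON, one flat list of numbers, 6 for each row, row after row: the shift along the tool's x, y, z in mm, then the turn, a rotation vector about the tool's x, y, z in degrees. A call has 1 to 10 rows; each row is the pose to reach, as a shift and turn from the pose commanded when the call began, along the tool's axes at that moment; what a row does not reach only later rows make up. A row lasts 1/12 s, in which the tool goes at most 41.7 mm and 7.16 degrees, less where a joint would pass 70% of its speed; a pose out of reach is approached as far as the arm can. A call with a gripper value outside its range is refused whole. OPENING is the finger opening in mm, from 0 to 94, set as the call begins (- or left out, the last holds). The fingers move at their own pace and stop on an object; FORCE is the grip in N (left out, the last holds). Time passes only in rows, so rows that repeat a pose let the fingers close. It gives the time, the measured TCP pose, the force and the opening at its end, in the units of the state.
- manip.read_state(): the state, without advancing time (a new reading comes with each control period).
- manip.camera(name): name is "side" or "top" or "wrist"; returns a dict with "img" (384x512x3 uint8, red, green, blue), "intrinsics" (3x3 intrinsics, pixels), "origin" and "orientation" of the camera in the world. Camera axes: x right, y down, z forward; pixel columns grow to the right and rows downward; lengths in mm; the calibration is good to about 2 mm. A picture is of the moment at which its call begins. There is no depth.
- manip.sign_off(): hands the job in, once; it reports no verdict.
Trained networks look in a picture, given as the dict that the camera call returned (one of the last four; its "shot" number tells which), for a name from the list of things; names that differ only in an ending like _2 or _b are one class to them, and where a whole thing is asked for, a point or a joint stands for the part that bears it (a point fixed in the world has none). Each returns a list of dicts, best first, with "score" (0 to 1); they miss things now and then, are a little off and sometimes report something else, mostly with a low value. They report only what shows in the picture. A call takes as long as a camera call.
- manip.masks_of(thing, picture): "pixels" (384x512 bool, what is visible of it) and "xy" ([column, row] in pixels, amid what is visible of it).
- manip.tip_of(thing, picture): "xy" ([column, row] in pixels: a listed point, or the origin of a listed thing).
The state is a dict: "clock": time; "joints": joint angles; "qd": joint speeds; "effort": joint torques, N m; "eef_pos": TCP position; "eef_rot": TCP orientation; "wrist_force": force on the tool from outside, world axes, zero at the start; "moment": the same for the moment, N m; "finger_gap": finger opening in mm.
Only numpy, scipy, OpenCV 4.12 (cv2) and the standard library are available. Lean on these libraries where they do the work, as an engineer would, in place of code of your own. Each camera call takes 0.05 s, during which the arm holds its last target.

## Working session

There is one attempt and no reset: what is moved stays moved. The work goes in short steps, Python scripts to look and compute and a shell command to move; the robot and the scene stay as the last step left them, time stands still between calls to the robot, and variables do not carry over. Pictures are saved under pics/ and viewed, and the job is handed in when it is done.

```bash
mkdir -p pics; ls; python3 - <<'E'
from cell import manip
import cv2
s=manip.read_state(); print(s)
for n in ("top","side"):
    p=manip.camera(n); cv2.imwrite(f"pics/{n}0.png",p["img"][:,:,::-1]); print(n,p["intrinsics"],p["origin"],p["orientation"],p["shot"])
    for t in ("roller","plate","spool_roller","station","support_pin","start_top","roller_end_a","flux_bottle","weight"):
        print(t,[(round(d["score"],2),[round(float(v),1) for v in d["xy"]]) for d in manip.tip_of(t,p)[:3]])
E
```

```text
pics
{'clock': 0.0, 'joints': array([-1.39557577e+00,  3.00466061e-01,  1.52158864e+00, -2.03921431e-06,
        1.32068786e+00, -6.66228706e-02]), 'qd': array([-0.00101972,  0.00181853, -0.00082047, -0.00032101,  0.00189737,
        0.00131231]), 'effort': array([-2.26652010e-03, -5.31809628e+01, -3.52741098e+01,  7.06409407e-02,
        2.44026049e-02, -4.52106781e-05]), 'eef_pos': array([ 131.66396522, -533.76314784,  226.88588112]), 'eef_rot': array([-1.57194381e+00,  7.45823895e-05, -2.89974876e+00]), 'wrist_force': array([-1.23497236,  0.40725632,  1.23254576]), 'moment': array([-0.0167044 , -0.04831161, -0.0077609 ]), 'finger_gap': 93.74659235802191}
top [[411.05869515   0.         252.04646902]
 [  0.         411.05869515 191.45250643]
 [  0.           0.           1.        ]] [ 366.42836888   -5.34066731 1289.99364024] [-3.00496387 -0.01191853 -1.56994132] 1
roller [(0.69, [211.1, 192.9])]
plate [(0.79, [240.5, 184.1])]
spool_roller [(0.89, [277.4, 183.3])]
station [(0.92, [140.1, 204.3]), (0.19, [210.8, 207.6])]
support_pin [(0.58, [275.1, 186.4]), (0.43, [227.5, 150.4])]
start_top [(0.56, [228.5, 154.4]), (0.47, [131.5, 204.1])]
roller_end_a [(0.58, [212.6, 207.3]), (0.57, [211.0, 170.1])]
flux_bottle []
weight [(0.54, [140.3, 205.2]), (0.5, [328.1, 260.8])]
side [[383.702771     0.         254.50129346]
 [  0.         383.702771   191.45303966]
 [  0.           0.           1.        ]] [ 300.42990605 -683.06449572  693.82900447] [-2.2773363   0.01102076 -0.34232036] 2
roller [(0.78, [247.2, 183.0])]
plate [(0.89, [264.7, 207.3])]
spool_roller [(0.87, [278.7, 227.0])]
station [(0.84, [209.5, 145.5])]
support_pin [(0.62, [281.2, 226.8]), (0.53, [289.3, 183.3])]
start_top [(0.61, [209.4, 130.8])]
roller_end_a [(0.96, [260.0, 174.4]), (0.8, [223.2, 190.8])]
flux_bottle [(0.7, [288.1, 140.9]), (0.45, [210.8, 149.5])]
weight [(0.95, [195.9, 323.4]), (0.62, [244.1, 180.5])]
```

View pics/top0.png

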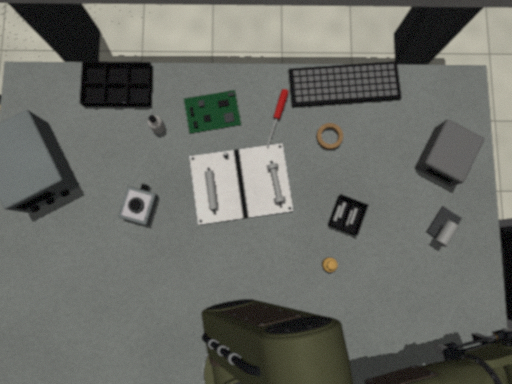

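View pics/side0.png

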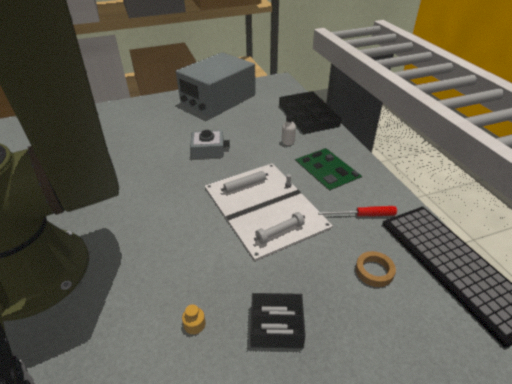

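Top view: the plain roller is at about (211,190), left of the line at (240,184). The spool is at (277,183), the pin at (226,156), and the station button at (137,205). Next I'll turn these into positions.

```bash
cat > h.py <<'E'
from cell import manip
import cv2, numpy as np
from scipy.spatial.transform import Rotation as Ro
def rot(r): return Ro.from_euler('xyz',r).as_matrix()
def w(p,xy,z):
    K=np.array(p["intrinsics"]);d=rot(p["orientation"])@np.linalg.inv(K)@np.array([xy[0],xy[1],1.])
    o=np.array(p["origin"]);return o+d*(z-o[2])/d[2]
def px(p,X):
    c=rot(p["orientation"]).T@(np.array(X)-p["origin"]);c=np.array(p["intrinsics"])@c;return c[:2]/c[2]
def st():
    s=manip.read_state();print("t",round(s["clock"],2),"pos",s["eef_pos"].round(1),"rot",s["eef_rot"].round(3),"F",s["wrist_force"].round(1),"gap",round(s["finger_gap"],1));return s
def tool(v,s=None):
    s=s or manip.read_state();return rot(s["eef_rot"]).T@np.array(v)
E
python3 - <<'E'
from h import *
for n in ("top","side"):
    p=manip.camera(n)
    for t,z in (("roller",24),("roller_end_a",24),("plate",10),("spool_roller",28),("station",45),("start_top",67),("support_pin",48)):
        m=manip.masks_of(t,p)
        print(n,t,"tip",[(round(d["score"],2),w(p,d["xy"],z)[:2].round(1)) for d in manip.tip_of(t,p)[:2]],"mask",[(round(d["score"],2),w(p,d["xy"],z)[:2].round(1)) for d in m[:2]])
s=st(); print(rot(s["eef_rot"]).round(3))
E
```

```text
top roller tip [(0.73, array([537.2, 109.3]))] mask [(0.57, array([542.2, 110.3]))]
top roller_end_a tip [(0.88, array([609.5, 121.9])), (0.82, array([493.9, 114.2]))] mask [(0.68, array([543.2, 109.1]))]
top plate tip [(0.75, array([576.3,  16.3]))] mask [(0.97, array([567.3,  12.5]))]
top spool_roller tip [(0.87, array([565.7, -91.6]))] mask [(0.88, array([570.8, -94.1]))]
top station tip [(0.86, array([486.8, 321.7]))] mask [(0.71, array([493.4, 324.9]))]
top start_top tip [(0.6, array([501. , 346.2]))] mask [(0.66, array([542.6, 109.8])), (0.63, array([498.1, 339. ]))]
top support_pin tip [(0.6, array([538.6, 106.3])), (0.51, array([659.7,  52.8]))] mask []
side roller tip [(0.94, array([544. , 104.2]))] mask [(0.66, array([549.2, 111.6])), (0.37, array([493.1, 389.8]))]
side roller_end_a tip [(0.79, array([602.1, 110.1])), (0.74, array([490.4,  96.1]))] mask [(0.72, array([539.3, 101.3]))]
side plate tip [(0.56, array([560.3,  10.1])), (0.5, array([607.5, 136.5]))] mask [(0.86, array([564.7,  -3.4]))]
side spool_roller tip [(0.6, array([572.9, -95. ])), (0.35, array([ 311.3, -280.1]))] mask [(0.74, array([ 566.4, -102.5]))]
side station tip [(0.94, array([493.3, 273.8]))] mask [(0.72, array([490.9, 287.4]))]
side start_top tip [(0.39, array([497.3, 328.2]))] mask []
side support_pin tip [(0.53, array([642.6,  22.7]))] mask [(0.44, array([644.8,  43. ]))]
t 2.5 pos [ 131.7 -534.   227.5] rot [-1.571 -0.    -2.9  ] F [ 0.2 -0.2 -0. ] gap 94.2
[[-0.971 -0.     0.239]
 [-0.239 -0.    -0.971]
 [ 0.    -1.     0.   ]]
```

```bash
python3 -m jog '[-529,-80,-477,0,0,0,-529,-80,-477,0,0,0,-529,-80,-477,0,0,0,-529,-80,-477,0,0,0,-529,-80,-477,0,0,0,-529,-80,-477,0,0,0,-529,-80,-477,0,0,0,-529,-80,-477,0,0,0,-529,-80,-477,0,0,0,-529,-80,-477,0,0,0]' 0 20
```

```text
clock: 3.33
eef_pos: [364.5, -189.2, 274.5]
eef_rot: [-1.57, 0.001, -2.9]
wrist_force: [0.3, -1.1, 0.1]
finger_gap: 30.8
```

```bash
python3 -m jog '[-234,-33,-206,0,5,0,-234,-33,-206,0,9,0,-234,-33,-206,0,9,0,-234,-33,-206,0,9,0,-234,-33,-206,0,9,0,-234,-33,-206,0,9,0,-234,-33,-206,0,9,0,-234,-33,-206,0,9,0,-234,-33,-206,0,9,0,-234,-33,-206,0,9,0]' ; python3 - <<'E'
from h import *
s=st(); print(rot(s["eef_rot"]).round(3))
p=manip.camera("wrist"); cv2.imwrite("pics/w1.png",p["img"][:,:,::-1]); print(p["origin"],p["orientation"],p["intrinsics"])
E
```

```text
clock: 4.17
eef_pos: [541.9, 65.7, 306.4]
eef_rot: [-1.571, -0.001, -3.055]
wrist_force: [-0.1, -0.1, 0.3]
finger_gap: 0.9
t 4.17 pos [541.9  65.7 306.4] rot [-1.571e+00 -1.000e-03 -3.055e+00] F [-0.1 -0.1  0.3] gap 0.9
[[-0.996 -0.001  0.086]
 [-0.086 -0.    -0.996]
 [ 0.001 -1.     0.   ]]
[616.36642582  70.96315275 463.3570355 ] [ 2.88307700e+00 -3.98621624e-04 -1.48379883e+00] [[265.65060449   0.         258.12416595]
 [  0.         265.65060449 192.696961  ]
 [  0.           0.           1.        ]]
```

View pics/w1.png

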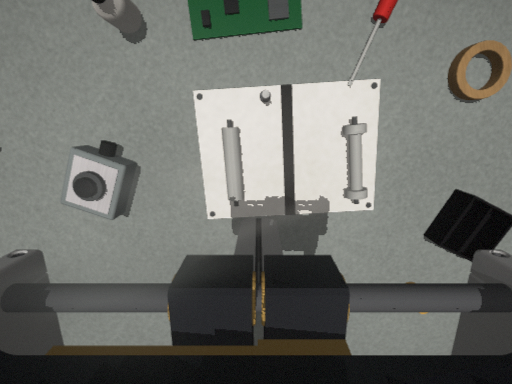

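The wrist view shows the roller from about (231,124) to (236,202), the line near column 288, the pin at (265,96), and the button at (89,186). I'll measure these.

```bash
cat >> h.py <<'E'
def meas(name="wrist",save=None,button=False):
    p=manip.camera(name)
    if save: cv2.imwrite(save,p["img"][:,:,::-1])
    r={}
    m=manip.masks_of("roller",p)
    for d in m[:2]:
        ys,xs=np.nonzero(d["pixels"])
        P=np.array([w(p,q,24)[:2] for q in zip(xs,ys)])
        c=(P.min(0)+P.max(0))/2; mu=P.mean(0);u=np.linalg.svd(P-mu,full_matrices=False)[2][0]; u*=np.sign(u[0])
        t=(P-mu)@u; n=(P-mu)@np.array([-u[1],u[0]])
        print("roller mask",round(d["score"],2),"mean",mu.round(1),"ang",np.degrees(np.arctan2(u[1],u[0])).round(2),"ext",t.min().round(1),t.max().round(1),n.min().round(1),n.max().round(1))
    print("ends",[(round(d["score"],2),w(p,d["xy"],24)[:2].round(1)) for d in manip.tip_of("roller_end_a",p)[:3]])
    print("pin/spool",[(round(d["score"],2),w(p,d["xy"],10)[:2].round(1)) for d in manip.tip_of("support_pin",p)[:1]],[(round(d["score"],2),w(p,d["xy"],28)[:2].round(1)) for d in manip.tip_of("spool_roller",p)[:1]])
    return p
def line(p,x0,x1):
    # sample black-line edges at world x (z=10), scanning y
    g=cv2.cvtColor(p["img"],cv2.COLOR_RGB2GRAY).astype(np.float32)
    for x in np.linspace(x0,x1,5):
        y=np.arange(-40,70,0.5);uv=np.array([px(p,[x,a,10]) for a in y],np.float32)
        v=cv2.remap(g,uv[:,0][None],uv[:,1][None],cv2.INTER_LINEAR)[0]
        b=y[v<90]; print("line x",round(x),(b.min(),b.max(),np.median(b)) if len(b) else None,v.min().round(),v.max().round())
E
python3 - <<'E'
from h import *
p=meas(); line(p,500,640)
for t,z in (("start_top",67),("station",0)):
    print(t,[(round(d["score"],2),w(p,d["xy"],z)[:2].round(1),np.round(d["xy"])) for d in manip.tip_of(t,p)[:2]])
print(w(p,(89,186),67))
E
```

```text
roller mask 0.65 mean [548.2 107. ] ang 8.6 ext -74.0 70.0 -14.0 14.1
ends [(0.97, array([603.7, 113.2])), (0.89, array([493.9,  97.5]))]
pin/spool [(0.5, array([660.5,  59.3]))] [(0.97, array([567.9, -90.3]))]
line x 500 (np.float64(-2.0), np.float64(13.0), np.float64(5.5)) 56.0 222.0
line x 535 (np.float64(3.5), np.float64(18.0), np.float64(10.75)) 66.0 223.0
line x 570 (np.float64(9.0), np.float64(23.5), np.float64(16.25)) 67.0 224.0
line x 605 (np.float64(13.5), np.float64(29.0), np.float64(21.25)) 63.0 227.0
line x 640 (np.float64(18.5), np.float64(34.5), np.float64(26.5)) 60.0 226.0
start_top [(0.82, array([493. , 334.1]), array([ 80., 190.]))]
station [(0.77, array([494.9, 332.4]), array([105., 180.]))]
[500.02609914 320.1285534   67.        ]
```

```bash
python3 -m jog '[-8.5,100,-48.6,0,3.6,0,-8.5,100,-48.6,0,3.6,0,-8.5,150,-48.6,0,3.6,0,-8.5,190,-48.6,0,3.6,0,-8.5,215,-48.6,0,3.6,0,-8.5,230,-48.6,0,3.6,0,-8.5,234,-48.6,0,3.6,0,-8.5,234,-48.6,0,3.6,0,-8.5,234,-48.6,0,3.6,0]' ; python3 - <<'E'
from h import *
s=st(); print(rot(s["eef_rot"]).round(3))
p=manip.camera("wrist"); cv2.imwrite("pics/w2.png",p["img"][:,:,::-1])
p=manip.camera("side"); i=p["img"][120:280,180:340,::-1]; cv2.imwrite("pics/s2.png",cv2.resize(i,None,fx=3.5,fy=3.5))
E
```

```text
clock: 5.32
eef_pos: [547.1, 113.9, 74.9]
eef_rot: [-1.571, 0.002, -3.12]
wrist_force: [-0.2, -0.5, 0.7]
finger_gap: 0.5
t 5.32 pos [547.1 113.9  74.9] rot [-1.571e+00  2.000e-03 -3.120e+00] F [-0.2 -0.5  0.7] gap 0.5
[[-1.     0.002  0.022]
 [-0.022  0.    -1.   ]
 [-0.002 -1.    -0.   ]]
```

View pics/w2.png

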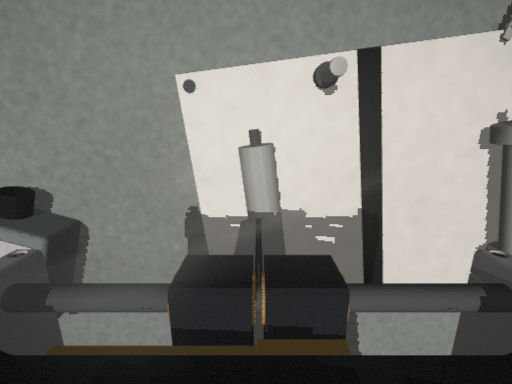

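View pics/s2.png

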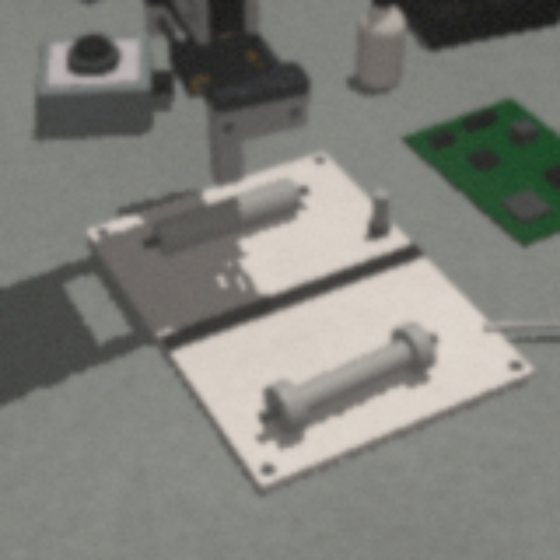

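```bash
python3 -m jog '[0,0,0,0,-4,0,0,4,0,0,-7.2,0,0,9,0,0,-7.2,0,0,12,0,0,-7.2,0,0,12,0,0,-7.2,0,0,12,0,0,-7.2,0]' ; python3 -c "
from h import *
s=st(); print(rot(s['eef_rot']).round(3))"
```

```text
clock: 5.92
eef_pos: [546.2, 114.0, 61.3]
eef_rot: [-1.571, 0.0, -2.995]
wrist_force: [-0.4, -0.4, -0.1]
finger_gap: 0.3
t 5.92 pos [546.2 114.   61.3] rot [-1.571  0.    -2.995] F [-0.4 -0.4 -0.1] gap 0.3
[[-0.989  0.     0.146]
 [-0.146  0.    -0.989]
 [-0.    -1.    -0.   ]]
```

```bash
python3 -m jog '[0,1,0,0,0,0,0,2,0,0,0,0,0,2,0,0,0,0]'; python3 -m jog '[0,0,0,0,0,0]'
```

```text
clock: 6.17
eef_pos: [546.4, 114.2, 59.7]
eef_rot: [-1.571, 0.001, -2.995]
wrist_force: [-1.9, -0.5, 8.6]
finger_gap: 0.5
clock: 6.25
eef_pos: [546.4, 114.2, 59.8]
eef_rot: [-1.571, 0.001, -2.994]
wrist_force: [-2.2, 0.2, 7.7]
finger_gap: 0.5
```

```bash
python3 -m jog '[0,0,3,0,0,0,0,0,7,0,0,0,0,0,11,0,0,0,0,0,15,0,0,0,0,0,19,0,0,0,0,0,23,0,0,0,0,0,26,0,0,0,0,0,28,0,0,0]'; python3 -m jog '[0,0,0,0,0,0]'; python3 - <<'E'
from h import *
p=manip.camera("wrist"); cv2.imwrite("pics/w3.png",p["img"][:,:,::-1])
print([(round(d["score"],2),w(p,d["xy"],24)[:2].round(1)) for d in manip.tip_of("roller_end_a",p)[:3]])
E
```

```text
clock: 6.92
eef_pos: [550.2, 86.0, 59.0]
eef_rot: [-1.571, 0.0, -2.994]
wrist_force: [0.4, 1.0, -1.0]
finger_gap: 0.9
clock: 7.0
eef_pos: [550.2, 86.0, 58.8]
eef_rot: [-1.571, -0.0, -2.995]
wrist_force: [0.1, 0.5, -0.9]
finger_gap: 0.3
[(0.69, array([606.3,  98.3]))]
```

View pics/w3.png

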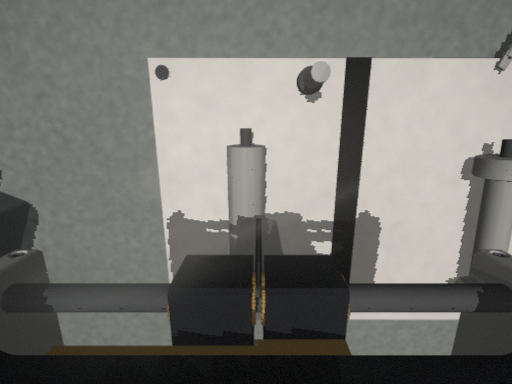

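```bash
python3 -m jog '[0,-6,0,0,0,0,0,-7,-2,0,0,0,0,-7,-10,0,0,0,0,-7,-16,0,0,0,0,-7,-16,0,0,0,0,-3,-16,0,0,0,0,-1,-16,0,0,0,0,0,-16,0,0,0,0,0,-16,0,0,0]'; python3 -m jog '[0,0,3,0,0,0,0,0,7,0,0,0,0,0,11,0,0,0,0,0,15,0,0,0,0,0,19,0,0,0,0,0,23,0,0,0,0,0,26,0,0,0]';python3 -m jog '[0,0,0,0,0,0,0,-3,0,0,0,0,0,-6,0,0,0,0]'; python3 - <<'E'
from h import *
p=manip.camera("wrist"); cv2.imwrite("pics/w4.png",p["img"][:,:,::-1])
print([(round(d["score"],2),w(p,d["xy"],24)[:2].round(1)) for d in manip.tip_of("roller_end_a",p)[:3]])
E
```

```text
clock: 7.85
eef_pos: [547.9, 102.2, 59.1]
eef_rot: [-1.571, -0.0, -2.994]
wrist_force: [-3.0, 1.0, 7.6]
finger_gap: 0.3
clock: 8.43
eef_pos: [552.0, 75.9, 59.6]
eef_rot: [-1.571, 0.001, -2.994]
wrist_force: [-2.6, -1.2, 6.2]
finger_gap: 0.4
clock: 8.68
eef_pos: [551.5, 76.2, 64.8]
eef_rot: [-1.571, -0.001, -2.994]
wrist_force: [-1.0, 0.3, -0.7]
finger_gap: 0.5
[(0.82, array([608.6,  87.4]))]
```

```bash
cat >> h.py <<'E'
def gap(save=None,p=None,shift=(588,594,600)):
    p=p or manip.camera("wrist")
    if save: cv2.imwrite(save,p["img"][:,:,::-1])
    g=cv2.cvtColor(p["img"],cv2.COLOR_RGB2GRAY).astype(np.float32); o=np.array(p["origin"])
    for x in shift:
        y=np.arange(-40,150,0.25)
        def prof(z):
            uv=np.array([px(p,[x,a,z]) for a in y],np.float32)
            return cv2.remap(g,uv[:,0][None],uv[:,1][None],cv2.INTER_LINEAR)[0]
        v=prof(24.);l=prof(10.)
        n=lambda v,lo,hi:[(y[s[0]],y[s[-1]]) for s in np.split(np.nonzero((v>=lo)&(v<hi))[0],np.nonzero(np.diff(np.nonzero((v>=lo)&(v<hi))[0])>1)[0]+1) if len(s)>24]
        print(x,"dark@10",n(l,0,90),"nonwhite@24",n(v,0,195))
E
python3 -c "
from h import *
gap('pics/w5.png')"
```

```text
588 dark@10 [(np.float64(10.0), np.float64(27.25))] nonwhite@24 [(np.float64(13.25), np.float64(32.25)), (np.float64(71.5), np.float64(100.75))]
594 dark@10 [(np.float64(11.0), np.float64(28.25))] nonwhite@24 [(np.float64(14.5), np.float64(33.0)), (np.float64(71.0), np.float64(101.5))]
600 dark@10 [(np.float64(12.0), np.float64(29.0))] nonwhite@24 [(np.float64(15.25), np.float64(34.0)), (np.float64(72.75), np.float64(102.25))]
```

View pics/w5.png

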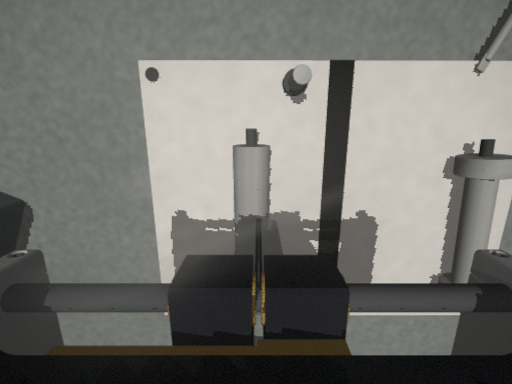

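```bash
python3 -m jog '[0,0,-7,0,0,0,0,0,-14,0,0,0,0,2,-14,0,0,0,0,4,-14,0,0,0,0,6,-14,0,0,0,0,6,-14,0,0,0]'; python3 -m jog '[0,0,3,0,0,0,0,0,7,0,0,0,0,0,11,0,0,0,0,0,15,0,0,0,0,0,19,0,0,0,0,0,23,0,0,0,0,0,26,0,0,0]';python3 -m jog '[0,0,0,0,0,0,0,-3,0,0,0,0,0,-6,0,0,0,0,0,-6,-6,0,0,0,0,-6,-13,0,0,0,0,-4,-13,0,0,0,0,-2,-13,0,0,0,0,0,-13,0,0,0,0,0,-13,0,0,0]'; python3 -m jog '[0,0,3,0,0,0,0,0,7,0,0,0,0,0,11,0,0,0,0,0,15,0,0,0,0,0,19,0,0,0,0,0,23,0,0,0,0,0,26,0,0,0]';python3 -m jog '[0,0,0,0,0,0,0,-3,0,0,0,0,0,-6,0,0,0,0]';  python3 -c "
from h import *
gap('pics/w6.png')"
```

```text
clock: 9.33
eef_pos: [549.6, 90.4, 58.7]
eef_rot: [-1.571, -0.0, -2.994]
wrist_force: [-1.6, -0.1, 2.1]
finger_gap: 0.7
clock: 9.92
eef_pos: [553.8, 63.9, 59.9]
eef_rot: [-1.571, 0.001, -2.994]
wrist_force: [-1.8, -0.8, 7.4]
finger_gap: 0.6
clock: 10.67
eef_pos: [551.4, 77.5, 58.5]
eef_rot: [-1.571, -0.0, -2.994]
wrist_force: [0.1, -0.1, 0.7]
finger_gap: 0.3
clock: 11.25
eef_pos: [555.7, 51.0, 60.0]
eef_rot: [-1.571, 0.001, -2.994]
wrist_force: [-3.5, -1.3, 9.3]
finger_gap: 0.6
clock: 11.5
eef_pos: [555.3, 51.3, 65.1]
eef_rot: [-1.571, -0.0, -2.994]
wrist_force: [0.2, -0.1, 0.8]
finger_gap: 0.6
588 dark@10 [(np.float64(10.0), np.float64(27.25))] nonwhite@24 [(np.float64(-40.0), np.float64(83.5)), (np.float64(88.75), np.float64(100.0)), (np.float64(133.75), np.float64(149.25))]
594 dark@10 [(np.float64(11.0), np.float64(28.25))] nonwhite@24 [(np.float64(-37.25), np.float64(86.75)), (np.float64(111.5), np.float64(123.0))]
600 dark@10 [(np.float64(11.75), np.float64(29.25))] nonwhite@24 [(np.float64(-37.25), np.float64(75.0)), (np.float64(78.0), np.float64(87.75)), (np.float64(114.5), np.float64(123.75)), (np.float64(124.25), np.float64(138.25))]
```

View pics/w6.png

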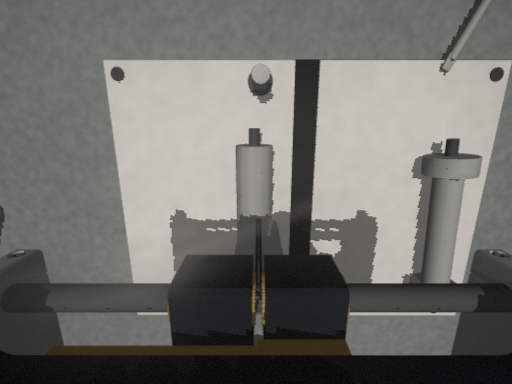

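```bash
python3 -c "
from h import *
p=manip.camera('wrist')
for q,z in (((236.5,170),24),((271.5,170),24),((237,200),24),((272,200),24),((253.5,129),24),((261,93),10)): print(q,w(p,q,z).round(1))
gap(None,p,(604,608,612))"
```

```text
(236.5, 170) [592.8  72.2  24. ]
(271.5, 170) [596.7  46.   24. ]
(237, 200) [569.4  68.8  24. ]
(272, 200) [573.5  41.8  24. ]
(253.5, 129) [624.6  63.8  24. ]
(261, 93) [651.2  62.1  10. ]
604 dark@10 [(np.float64(12.5), np.float64(29.5))] nonwhite@24 [(np.float64(-40.0), np.float64(1.0)), (np.float64(3.25), np.float64(75.25)), (np.float64(81.0), np.float64(88.5)), (np.float64(115.75), np.float64(125.5))]
608 dark@10 [(np.float64(13.0), np.float64(30.25))] nonwhite@24 [(np.float64(-40.0), np.float64(3.0)), (np.float64(3.5), np.float64(78.5)), (np.float64(136.75), np.float64(149.75))]
612 dark@10 [(np.float64(13.75), np.float64(30.75)), (np.float64(57.0), np.float64(66.0))] nonwhite@24 [(np.float64(-40.0), np.float64(75.0)), (np.float64(95.75), np.float64(104.0)), (np.float64(134.0), np.float64(148.0))]
```

```bash
python3 -m jog '[0,0,-6,0,0,0,0,0,-11,0,0,0,0,2,-11,0,0,0,0,4,-11,0,0,0,0,6,-11,0,0,0,0,6,-11,0,0,0]'; python3 -m jog '[0,0,3,0,0,0,0,0,7,0,0,0,0,0,11,0,0,0,0,0,15,0,0,0,0,0,19,0,0,0,0,0,23,0,0,0,0,0,26,0,0,0]';python3 -m jog '[0,0,0,0,0,0,0,-3,0,0,0,0,0,-6,0,0,0,0,0,-6,-6,0,0,0,0,-6,-13,0,0,0,0,-4,-13,0,0,0,0,-2,-13,0,0,0,0,0,-13,0,0,0,0,0,-13,0,0,0]'; python3 -m jog '[0,0,3,0,0,0,0,0,7,0,0,0,0,0,11,0,0,0,0,0,15,0,0,0,0,0,19,0,0,0,0,0,23,0,0,0,0,0,26,0,0,0]';python3 -m jog '[0,0,0,0,0,0,0,-3,0,0,0,0,0,-6,0,0,0,0]';  python3 -c "
from h import *
p=manip.camera('wrist'); cv2.imwrite('pics/w7.png',p['img'][:,:,::-1])"
```

```text
clock: 12.1
eef_pos: [553.7, 62.7, 58.8]
eef_rot: [-1.571, -0.0, -2.994]
wrist_force: [-1.0, 1.4, 3.4]
finger_gap: 0.5
clock: 12.68
eef_pos: [557.9, 36.3, 59.8]
eef_rot: [-1.57, 0.001, -2.994]
wrist_force: [-2.8, -2.1, 8.6]
finger_gap: 0.2
clock: 13.43
eef_pos: [555.6, 49.8, 58.6]
eef_rot: [-1.571, -0.0, -2.994]
wrist_force: [-0.1, 0.5, 0.9]
finger_gap: 0.4
clock: 14.02
eef_pos: [559.8, 23.3, 59.9]
eef_rot: [-1.57, 0.001, -2.994]
wrist_force: [-3.1, -1.0, 9.0]
finger_gap: 0.5
clock: 14.27
eef_pos: [559.4, 23.6, 65.0]
eef_rot: [-1.571, -0.0, -2.994]
wrist_force: [-0.4, -0.2, 1.0]
finger_gap: 0.6
```

View pics/w7.png

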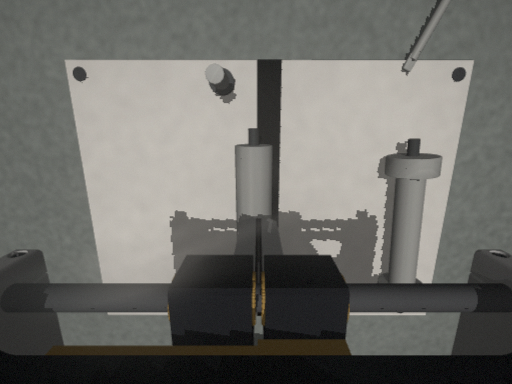

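```bash
python3 -c "
from h import *
p=manip.camera('wrist')
for r in (160,200):
  print((w(p,(236,r),24)+w(p,(272,r),24))/2)
for r in (70,110):
  print((w(p,(257.5 if r==70 else 258.2,r),10)+w(p,(281.5,r),10))/2)
line(p,580,640)
gap(None,p,(604,))"; python3 - <<'E'
import cv2
i=cv2.imread('pics/w7.png')[50:230,180:330]; cv2.imwrite('pics/w7z.png',cv2.resize(i,None,fx=3.3,fy=3.3,interpolation=cv2.INTER_NEAREST))
E
```

```text
[606.36930943  32.49183022  24.        ]
[575.48881482  28.02020478  24.        ]
[671.99011309  30.64019375  10.        ]
[644.16566311  25.91747551  10.        ]
line x 580 (np.float64(9.0), np.float64(15.0), np.float64(12.0)) 47.0 185.0
line x 595 (np.float64(11.0), np.float64(17.5), np.float64(14.25)) 51.0 188.0
line x 610 (np.float64(13.5), np.float64(19.5), np.float64(16.5)) 49.0 188.0
line x 625 (np.float64(15.5), np.float64(39.5), np.float64(27.5)) 44.0 189.0
line x 640 (np.float64(18.0), np.float64(35.0), np.float64(26.5)) 43.0 188.0
604 dark@10 [(np.float64(12.5), np.float64(18.75))] nonwhite@24 [(np.float64(-40.0), np.float64(149.75))]
```

View pics/w7z.png

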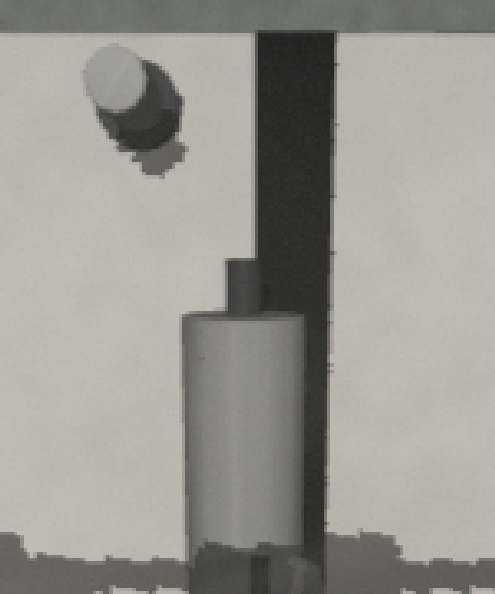

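```bash
python3 -m jog '[0,0,-6,0,0,0,0,0,-11,0,0,0,0,2,-11,0,0,0,0,4,-11,0,0,0,0,6,-11,0,0,0,0,6,-11,0,0,0]'; python3 -m jog '[0,0,3,0,0,0,0,0,7,0,0,0,0,0,11,0,0,0,0,0,15,0,0,0,0,0,18,0,0,0,0,0,20,0,0,0,0,0,22,0,0,0,0,0,22,0,0,0]';python3 -m jog '[0,0,0,0,0,0,0,-3,0,0,0,0,0,-8,0,0,0,0,0,-15,0,0,0,0]';  python3 -c "
from h import *
p=manip.camera('wrist'); i=p['img'][50:230,180:330,::-1]; cv2.imwrite('pics/w8.png',cv2.resize(i,None,fx=3.3,fy=3.3,interpolation=cv2.INTER_NEAREST))
line(p,630,650)
import pickle; pickle.dump(p,open('p8.pkl','wb'))"
```

```text
clock: 14.87
eef_pos: [557.9, 35.0, 59.0]
eef_rot: [-1.571, 0.0, -2.994]
wrist_force: [-1.6, 0.3, 3.4]
finger_gap: 0.5
clock: 15.53
eef_pos: [561.5, 12.6, 60.0]
eef_rot: [-1.57, 0.001, -2.994]
wrist_force: [-5.0, -1.3, 13.3]
finger_gap: 0.5
clock: 15.87
eef_pos: [560.8, 13.1, 73.8]
eef_rot: [-1.571, -0.001, -2.994]
wrist_force: [-0.5, 0.1, -0.3]
finger_gap: 0.5
line x 630 (np.float64(16.5), np.float64(33.5), np.float64(25.0)) 44.0 186.0
line x 635 (np.float64(17.0), np.float64(34.5), np.float64(25.75)) 44.0 186.0
line x 640 (np.float64(18.0), np.float64(35.0), np.float64(26.5)) 44.0 186.0
line x 645 (np.float64(18.5), np.float64(35.5), np.float64(27.0)) 42.0 186.0
line x 650 (np.float64(19.5), np.float64(68.0), np.float64(32.75)) 42.0 186.0
```

View pics/w8.png

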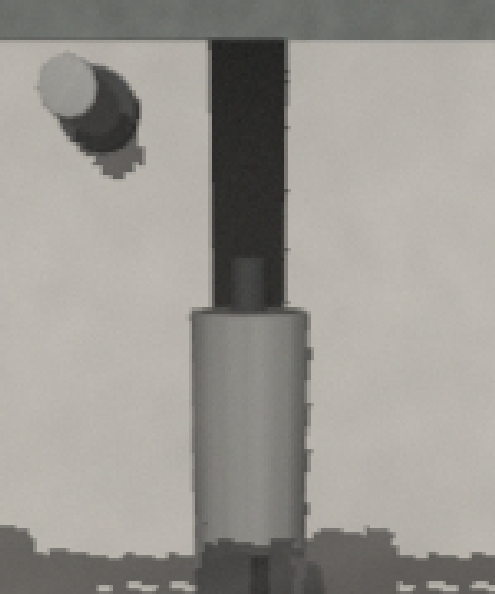

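```bash
python3 -m jog '[0,-40,0,0,0,0,0,-80,0,0,0,0,5,-115,-30,0,0,0,17,-150,-70,0,0,0,17,-190,-70,0,0,0,17,-220,-70,0,0,0,17,-220,-70,0,0,0,17,-220,-70,0,0,0,17,-220,-70,0,0,0]';python3 - <<'E'
from h import *
p=meas("wrist","pics/w9.png"); line(p,500,650)
print([(round(d["score"],2),w(p,d["xy"],67)[:2].round(1),np.round(d["xy"])) for d in manip.tip_of("start_top",p)[:2]])
for d in manip.masks_of("start_top",p)[:2]:
    ys,xs=np.nonzero(d["pixels"]);print(d["score"],xs.min(),xs.max(),ys.min(),ys.max())
st()
E
```

```text
clock: 16.67
eef_pos: [533.8, 79.8, 293.3]
eef_rot: [-1.571, -0.001, -2.994]
wrist_force: [-0.2, -0.3, -1.2]
finger_gap: 0.6
roller mask 0.66 mean [563.5  14.2] ang 8.35 ext -74.0 67.5 -15.3 15.2
ends [(0.94, array([616.6,  18.5])), (0.9, array([501.6,   2.4]))]
pin/spool [(0.44, array([659.2,  58.5]))] [(0.96, array([569.9, -96.5]))]
line x 500 None 115.0 219.0
line x 538 None 123.0 220.0
line x 575 None 108.0 221.0
line x 612 None 100.0 224.0
line x 650 (np.float64(20.0), np.float64(67.0), np.float64(30.75)) 54.0 222.0
[]
0.68 74 99 164 185
t 17.02 pos [533.9  79.8 293.4] rot [-1.571e+00 -1.000e-03 -2.994e+00] F [-0.9 -0.   0. ] gap 0.5
```

View pics/w9.png

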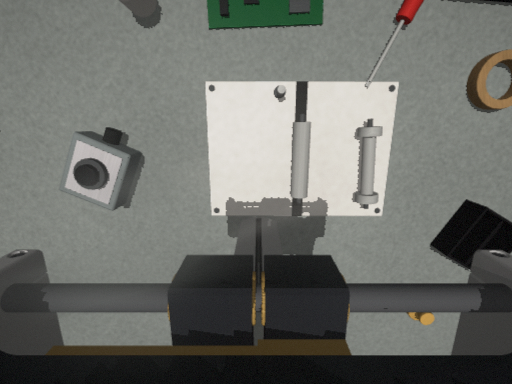

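The roller lies on the line: its centre is within about 1 mm of the line's and it is parallel to it. The button is at about (90,173).

```bash
python3 -c "
from h import *
p=manip.camera('wrist')
for q in ((86.5,174.5),(88,173),(90,173)): print(w(p,q,67))
i=p['img'][120:220,50:150,::-1]; cv2.imwrite('pics/b1.png',cv2.resize(i,None,fx=5,fy=5,interpolation=cv2.INTER_NEAREST))
s=manip.read_state();print(rot(s['eef_rot']).round(3))"
```

```text
[497.8995142  327.29030646  67.        ]
[500.48270732 325.0833912   67.        ]
[500.91338282 322.18901921  67.        ]
[[-0.989 -0.001  0.147]
 [-0.147 -0.    -0.989]
 [ 0.001 -1.    -0.   ]]
```

View pics/b1.png

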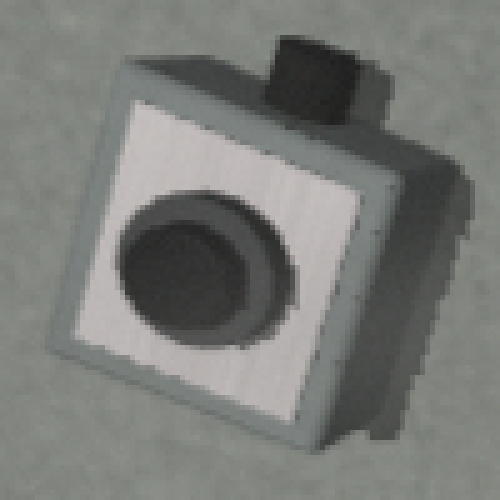

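```bash
python3 -m jog '[-0.7,0,-249.6,0,0,0,-0.7,0,-249.6,0,0,0,-0.7,0,-249.6,0,0,0,-0.7,40,-249.6,0,0,0,-0.7,80,-249.6,0,0,0,-0.7,120,-249.6,0,0,0,-0.7,160,-249.6,0,0,0,-0.7,170,-249.6,0,0,0,-0.7,170,-249.6,0,0,0,-0.7,170,-249.6,0,0,0]';python3 - <<'E'
from h import *
st()
p=manip.camera("side"); i=p["img"][90:250,150:340,::-1]; cv2.imwrite("pics/s3.png",cv2.resize(i,None,fx=3.5,fy=3.5))
p=manip.camera("top"); i=p["img"][120:250,90:310,::-1]; cv2.imwrite("pics/t3.png",cv2.resize(i,None,fx=3.5,fy=3.5))
E
```

```text
clock: 17.9
eef_pos: [495.9, 326.8, 119.2]
eef_rot: [-1.568, -0.007, -2.993]
wrist_force: [-0.5, -0.4, 0.2]
finger_gap: 0.4
t 17.9 pos [495.9 326.8 119.2] rot [-1.568 -0.007 -2.993] F [-0.5 -0.4  0.2] gap 0.4
```

View pics/s3.png

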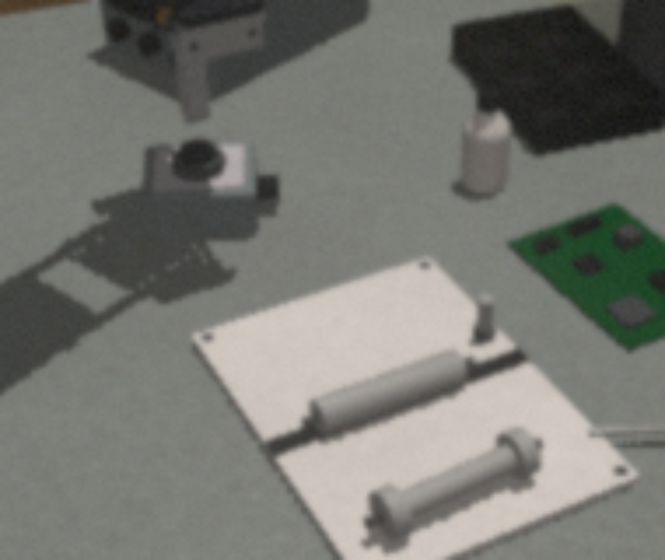

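View pics/t3.png

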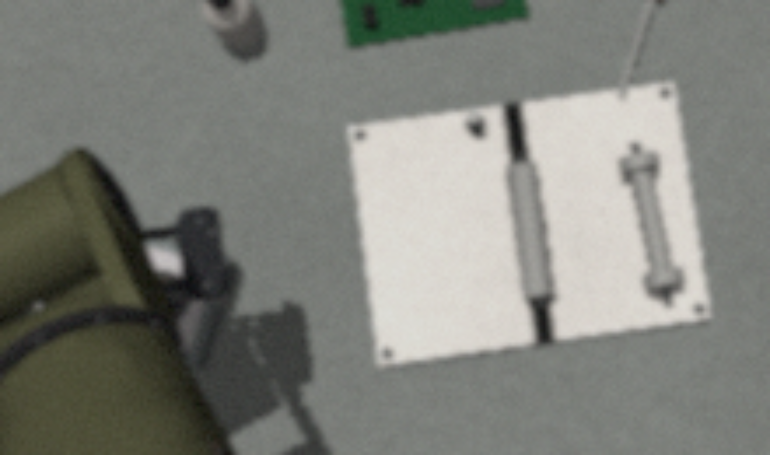

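```bash
python3 -m jog '[-2,12,0,0,0,0,-2,22,0,0,0,0,-2,27,0,0,0,0,-2,27,0,0,0,0]';python3 -m jog '[0,3,0,0,0,0,0,6,0,0,0,0,0,8,0,0,0,0,0,8,0,0,0,0]'
```

```text
clock: 18.33
eef_pos: [499.7, 326.6, 95.9]
eef_rot: [-1.57, -0.001, -2.995]
wrist_force: [0.1, -0.0, 0.5]
finger_gap: 0.7
clock: 18.67
eef_pos: [500.0, 327.2, 88.9]
eef_rot: [-1.571, 0.0, -2.994]
wrist_force: [0.0, -0.8, 1.2]
finger_gap: 0.5
```

```bash
python3 -m jog '[0,2,0,0,0,0,0,4,0,0,0,0,0,6,0,0,0,0,0,6,0,0,0,0]';python3 -m jog '[0,1,0,0,0,0,0,2,0,0,0,0,0,2,0,0,0,0,0,2,0,0,0,0]'; python3 -m jog '[0,0,0,0,0,0]'; python3 -c "
from h import *
p=manip.camera('wrist'); cv2.imwrite('pics/w10.png',p['img'][:,:,::-1])
p=manip.camera('side'); i=p['img'][90:190,150:270,::-1]; cv2.imwrite('pics/s4.png',cv2.resize(i,None,fx=5,fy=5))"
```

```text
clock: 19.0
eef_pos: [500.1, 327.3, 83.3]
eef_rot: [-1.571, 0.001, -2.994]
wrist_force: [-0.8, -1.5, 5.0]
finger_gap: 0.3
clock: 19.33
eef_pos: [500.3, 327.3, 82.9]
eef_rot: [-1.571, 0.002, -2.994]
wrist_force: [-6.5, -5.8, 21.9]
finger_gap: 0.4
clock: 19.42
eef_pos: [500.3, 327.3, 82.9]
eef_rot: [-1.571, 0.001, -2.994]
wrist_force: [-7.8, -4.7, 21.6]
finger_gap: 0.2
```

View pics/s4.png

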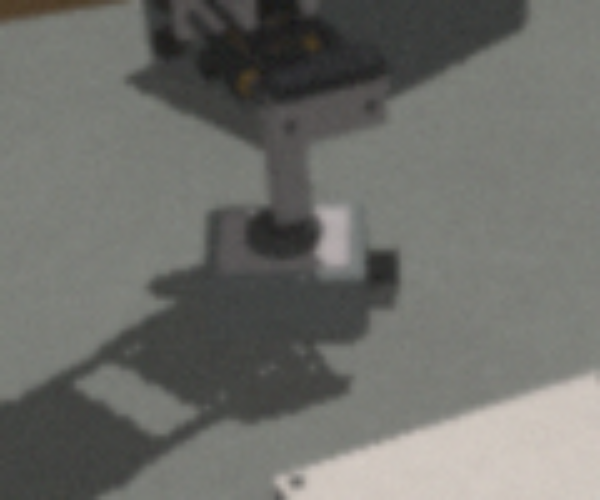

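The button bottomed out: the TCP stopped at z 82.9, 6 mm below first contact, and the force rose from 5 N to 22 N. Next I lift off.

```bash
python3 -m jog '[0,-5,0,0,0,0,0,-20,0,0,0,0,0,-50,0,0,0,0,0,-90,0,0,0,0,0,-130,0,0,0,0,0,-150,0,0,0,0,0,-150,0,0,0,0,0,-150,0,0,0,0]';python3 - <<'E'
from h import *
st()
p=manip.camera("side"); i=p["img"][90:250,150:340,::-1]; cv2.imwrite("pics/s5.png",cv2.resize(i,None,fx=3.5,fy=3.5))
meas("side"); meas("top")
p=manip.camera("wrist");cv2.imwrite('pics/w11.png',p['img'][:,:,::-1])
E
```

```text
clock: 20.18
eef_pos: [500.1, 327.3, 231.4]
eef_rot: [-1.571, 0.001, -2.994]
wrist_force: [-0.4, -0.1, -1.2]
finger_gap: 0.3
t 20.18 pos [500.1 327.3 231.4] rot [-1.571e+00  1.000e-03 -2.994e+00] F [-0.4 -0.1 -1.2] gap 0.3
roller mask 0.85 mean [559.4  16.8] ang 9.57 ext -71.8 72.0 -21.8 21.3
roller mask 0.29 mean [ 799.  -112.3] ang -16.86 ext -123.9 76.3 -18.2 17.7
ends [(0.77, array([501.6,  10.4])), (0.72, array([618. ,  33.6])), (0.23, array([650.9,  40.1]))]
pin/spool [(0.47, array([661.3,  61.5]))] [(0.6, array([569.1, -84.7]))]
roller mask 0.57 mean [559.4  13. ] ang 8.91 ext -64.9 65.6 -13.7 13.7
ends [(0.84, array([510.3,  15.8])), (0.65, array([620.6,  18.5]))]
pin/spool [(0.49, array([502.6, 351.2]))] [(0.84, array([568.3, -99.7]))]
```

View pics/s5.png

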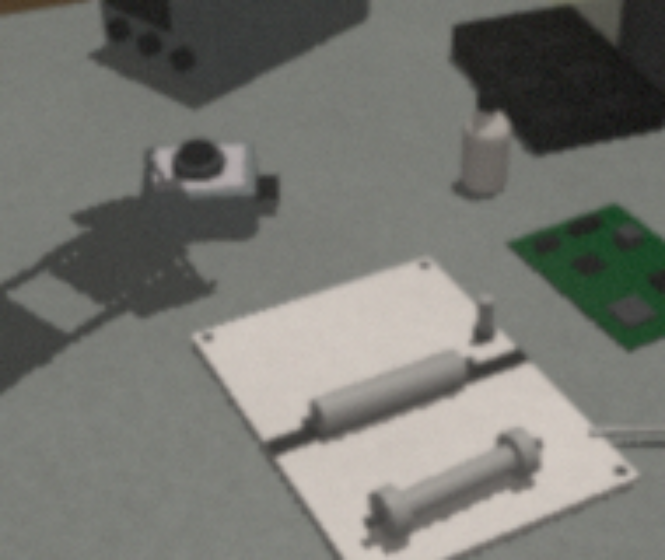

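View pics/w11.png

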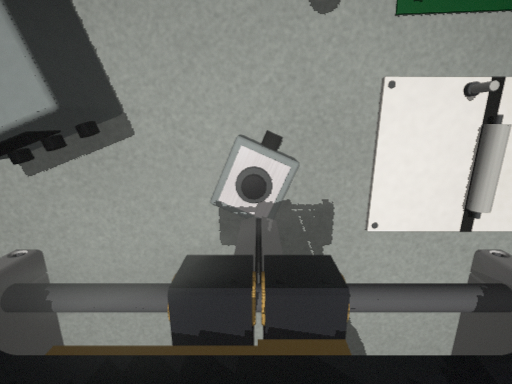

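The button is back up, the roller lies on the line with the line showing at both ends, and the robot is clear of everything. I'll hand it in.

```bash
python3 -c "
from cell import manip
print(manip.sign_off())"
```

```text
the job is handed in; nothing more can be done
None
```

The plain roller now lies on the black line, and I then pressed the button right down and let it go. I handed the job in at about 21 s of the 61 s allowed; the hand-in reports no verdict.

- **Rolling:** I closed the gripper and rolled the roller about 92 mm in seven short top strokes, pressing with roughly 5–13 N. On the first stroke the finger ran off the top at the end, so I shortened the rest.
- **Roller position:** The wrist camera put the roller's centre about 1 mm from the line's centre and parallel to it within about 0.2°. This was before the button press.
- **Button:** At the press the tool stopped at z 82.9 mm, 6 mm below first contact. The force rose from 5 N to about 22 N, so the button was right down. After I let go, the pictures show it up again.
- **Final view:** The last side picture shows the roller unmoved, with the line visible past both ends. The flanged roller, pin and bottle look undisturbed. The robot was clear, with the tool at z 231 mm.

**Checks that disagreed:**
- The network's end-point and angle readings scattered by several mm and about 1° between cameras. I relied on the wrist-camera geometry and the pictures instead.
- The networks sometimes named the wrong thing: the last top view put the pin at the station. I ignored that.

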